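# Slide the drying tray into the rack

### The job

Slide the loaded wooden drying tray, handle end last, all the way into the low wooden rack until it meets the back stop and its front edge is flush with the rack's mouth, then let go. Be gentle enough that the bird ornament keeps standing and the little parts box stays upright on the tray, and leave the other things on the desk where they are.

Things in the scene. Friction and masses are not known exactly. Their poses are not given: they have to be found in the camera images.
- tray: Plywood tray, 170 (x) x 140 (y) mm, floor 5 mm thick, rim 14 mm high and 5 mm thick, about 0.3 kg, standing on the desk. Origin: centre of its underside, z up. +x points to the end that enters the rack first. At the -x end a tongue 18 mm wide and 11 mm high runs 38 mm out to an upright grip block.
- tray_grip (a point): Point to grip on the tray's handle: the middle of the upright grip block, 34 mm above the desk, at (-140, 0, 34) mm in the tray's frame. The block is 34 mm (x) x 18 mm (y) and its top is 50 mm above the desk; 55 mm from this point to the tray's front edge (x = -85 mm). Pinch it across y, from above.
- rack: Low wooden rack fixed to the desk, without a floor: the tray slides on the desk between two cheeks 156 mm apart inside, 80 mm high, 9 mm thick. Mouth at x = -85 mm, face of the back stop (40 mm high) at x = +85 mm. Origin: on the desk, midway between cheeks and between mouth and stop; a tray fully home has its origin here. +x points inwards from mouth to stop, z up.
- rack_mouth (a point): Middle of the rack's mouth, on the desk, at (-85, 0, 0) mm in the rack's frame, same axes. Flared lead-ins, 45 mm high, stand 27 mm out in front of the cheeks and widen to about 185 mm. The roof, a 9 mm thick frame with a window in the middle, starts 15 mm behind the mouth: 80 mm headroom, top at 89 mm.
- bird: Bird ornament standing on the tray: a 9 mm thick cut-out bird on a wooden base 52 x 44 x 10 mm, 54 mm high overall, about 50 g. Origin: centre of the base's underside, z up.
- parts_box: White open box of small parts on the tray, 50 x 50 x 24 mm, about 40 g. Origin: centre of its underside, z up.
- glue: Glue bottle, 60 mm across and 150 mm high, standing on the desk; to be left alone. Origin: centre of its underside.
- clamp: Black spring clamp, about 120 x 75 x 20 mm, lying on the desk; to be left alone. Origin: on the desk under its pivot.
- bird_stack: Stack of flat cut-out birds, about 110 x 45 x 26 mm, lying on the desk; to be left alone. Origin: its underside, near the middle.
- big_box: White open parts box, 70 x 70 x 30 mm, standing on the desk beside the work; to be left alone. Origin: centre of its underside.
There are look-alikes about, which are no part of the job. What is shaped like the bird but purple is not meant. Leave any purple look-alike of the parts_box alone.

How it is judged:
At the end, for the whole second after the job is handed in: Tray at rest flat on the desk in the rack, within 8 mm of fully home along it, 14 mm sideways, 0.12 rad of its line and 0.08 rad of level; bird ornament and parts box at rest on the tray floor inside the rim, upright within 0.15 rad (x of tray in the frame of rack between -0.008 and 0.008 m and y of tray in the frame of rack between -0.014 and 0.014 m and z of tray in the frame of rack below 0.008 m and angle between the x axis of tray and the x axis of rack, either way round below 0.12 rad and angle between tray's own z axis and vertical below 0.08 rad and x of bird in the frame of tray between -0.075 and 0.075 m and y of bird in the frame of tray between -0.06 and 0.06 m and z of each of bird, parts_box in the frame of tray below 0.012 m and angle between each of bird, parts_box's own z axis and vertical below 0.15 rad and linear speed of each of bird, parts_box below 0.02 m/s and x of parts_box in the frame of tray between -0.075 and 0.075 m and y of parts_box in the frame of tray between -0.06 and 0.06 m and linear speed of tray below 0.01 m/s); the robot touches nothing.
It fails at once if the bird ornament or the parts box on the tray is tipped over (more than 0.5 rad) (angle between any of bird, parts_box's own z axis and vertical above 0.5 rad).
It fails at once if another thing on the desk (glue bottle, clamp, bird stack, large parts box) is moved by more than 30 mm (distance of any of glue, clamp, bird_stack, big_box from where it was at the start of the episode above 0.03 m).
It also fails if it takes over 51 s, if anything falls off the work surface, if the arm or the gripper's body presses on something with over 40 N, if the wrist force passes 120 N, or if a joint passes its speed limit or range.

### The arm

A 6-joint arm with a two-finger parallel gripper is mounted at the origin on the work surface. World frame = base frame: x ahead of the robot, y to its left, z up, the work surface at z = 0. Lengths are in m, angles in rad, forces in N, time in s.
With the tool pointing down it reaches from about 0.3 to 0.775 m from the base axis. Payload 14.6 kg.
Tool frame: the origin (TCP) lies at the very end of the fingers, on their centre line; the grasp point (between the pads) lies 19 mm behind it (grasp_offset is the z of the grasp point in the tool frame, in m); z points along the fingers, y is the line along which they close (so a half turn about z gives the same grasp; the last joint's range is limited). The gripper opens to 85 mm and grips with 20 to 120 N. Pads are 22 mm wide; open, the fingers measure 114 mm over their backs; the gripper's body (76 mm by 85 mm) begins 54 mm behind the grasp point. The pads swing forward as they close: fully open they stand 13 mm farther back than shut.
Start: joints at [-1.199, 0.3, 1.521, -0, 1.321, -0.067], TCP at [0.234, -0.498, 0.231] pointing down, gripper open.
Joint ranges: [-3.03, 3.03], [-0.79, 2.21], [0.23, 2.52], [-1.04, 4.18], [0, 3.07], [-2.55, 2.55]. Speed limits (rad/s): [2.22, 2.22, 2.57, 3.14, 3.14, 3.14].

### API

Orientations are given as a rotation vector (axis times angle).
In Python, from plant import get_obs, grab_frame, calibration, close_job, grasp_offset gives the robot as it stands.
- The arm moves only by the tool step_arm, never from a script. Its argument "moves" is a list of rows, each a list of 3 entries, a list of its own where there are three numbers: the shift along the tool's x, y, z in m, then the turn about the tool's z in units of 10 degrees (1.0 is 10 degrees), then the opening, from 0 (shut) to 1 (fully open). In form: [[[tx, ty, tz], yaw, grip], ...]. A call has 1 to 20 rows; each row shifts and turns the commanded pose from where the row before left it, along the tool's axes as they then stand; what a row does not reach is not made up. A row lasts 1/8 s, in which the tool goes at most 62.5 mm and 10.7 degrees, less where a joint would pass 70% of its speed; a pose out of reach is approached as far as the arm can. A call is refused whole if a number of a shift passes 0.0625 or a number of a turn 1, either way. A call with a gripper value outside its range is refused whole. The fingers move at their own pace and stop on an object; "force" is the grip in N (left out, the last holds). Time passes only in rows, so rows that do not move let the fingers close. It gives the time, the measured TCP pose, the force, the opening and the grip force at its end, in the units of the state.
- get_obs(): the state, without advancing time (a new reading comes with each control period).
- grab_frame(name): name is "scene" or "top" or "wrist"; returns the picture (384x512x3 uint8, red, green, blue); there is no depth.
- calibration(name): a dict with "fovy" (degrees; the focal length in pixels is half the picture's height over the tangent of half this angle, whatever the lens; pixels are square), "cx", "cy" (the principal point, pixels), "cam_to_world" (4x4, takes a point from camera to world coordinates); the wrist camera has in their place "mount" (4x4, takes a point from camera to tool coordinates, whose origin is the TCP and whose axes are the flange's). Camera axes: x right, y down, z forward; pixel columns grow to the right and rows downward; lengths in m; the calibration is good to about 2 mm. A picture is of the moment at which its call begins: read the wrist's pose just before it. calibration takes no time and is no camera call.
- close_job(): hands the job in; it is judged then, once.
The state is a dict: "time_s": time; "joint_pos": joint angles; "qd": joint speeds; "effort": joint torques, N m; "position": TCP position; "ee_rot": TCP orientation; "contact_force": force on the tool from outside, world axes, zero at the start; "ft_torque": the same for the moment, N m; "finger_gap": finger opening in m; "grasp_force": force on a finger pad.
Only numpy, scipy, OpenCV 4.12 (cv2) and the standard library are available. Lean on these libraries where they do the work, as an engineer would, in place of code of your own. Each camera call takes 0.05 s, during which the arm holds its last target. There are 200 camera calls.

## Working session

There is one attempt and no reset: what is moved stays moved. The work goes in short steps, Python scripts to look and compute and a tool call to move; the robot and the scene stay as the last step left them, time stands still between calls to the robot, and variables do not carry over. Pictures are saved under pics/ and viewed, at most 10 in all, crops included, and the job is handed in when it is done.

Besides the shell and the picture viewer there is one more tool, called after "Emit:" in YAML: its name, and indented under it one key for each argument. step_arm: Moves the arm, as the interface text tells. Its arguments: {"type":"object","properties":{"moves":{"type":"array","items":{"type":"array"}},"force":{"type":"number"}},"required":["moves"]}

```bash
mkdir -p pics; python3 - <<'E'
from plant import *
import cv2,numpy as np
for n in("scene","top"):
    cv2.imwrite(f"pics/{n}0.png",cv2.cvtColor(grab_frame(n),cv2.COLOR_RGB2BGR)); c=calibration(n);print(n,c["fovy"],c["cx"],c["cy"],np.round(c["cam_to_world"],3).tolist())
print(np.round(calibration("wrist")["mount"],3).tolist(),grasp_offset); print(get_obs())
E
```

```text
scene 56.9086158921973 262.32828049849 191.55279427997698 [[-0.262, 0.711, -0.653, 1.267], [0.965, 0.199, -0.171, 0.243], [0.009, -0.675, -0.738, 0.832], [0.0, 0.0, 0.0, 1.0]]
top 46.97364653809961 255.63786388746936 187.36152263297012 [[-0.018, -0.989, 0.146, 0.399], [-1.0, 0.019, 0.002, 0.08], [-0.005, -0.146, -0.989, 1.392], [0.0, 0.0, 0.0, 1.0]]
[[0.0, -0.962, -0.273, 0.07], [1.0, 0.001, -0.001, -0.001], [0.001, -0.273, 0.962, -0.145], [0.0, 0.0, 0.0, 1.0]] -0.0187
{'time_s': 0.1, 'joint_pos': array([-1.19863223e+00,  3.00413077e-01,  1.52154071e+00, -4.14711550e-06,
        1.32070308e+00, -6.65840075e-02]), 'qd': array([ 5.05034696e-05, -1.51447281e-03, -1.22645011e-03, -1.40955807e-03,
       -1.07818726e-03,  1.79443022e-04]), 'effort': array([ 1.26574836e-03, -5.44377780e+01, -3.62369406e+01, -4.24534460e-05,
        3.01972359e-03,  2.26704083e-05]), 'position': array([ 0.23356827, -0.49770004,  0.23077022]), 'ee_rot': array([-3.06527443e+00, -6.83442190e-01,  2.60569453e-04]), 'contact_force': array([ 0.69343156, -0.67202591, -0.40650614]), 'ft_torque': array([ 0.04117879,  0.01800212, -0.00596582]), 'grasp_force': 0.0, 'finger_gap': 0.0854322813084787}
```

View pics/top0.png

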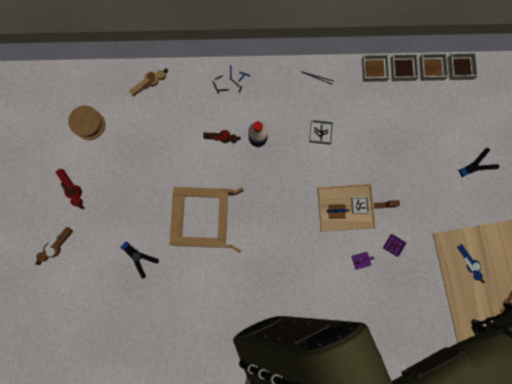

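View pics/scene0.png

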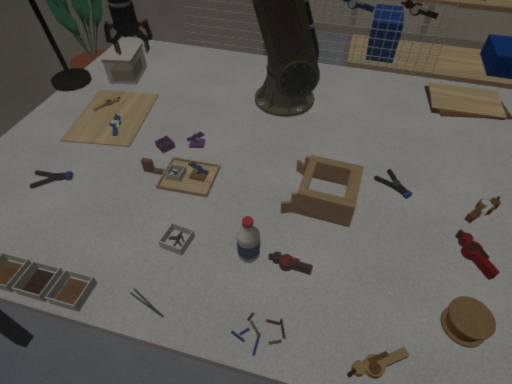

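The top view shows the tray at about (346,207) with its handle to the right at (398,204). The rack is at (200,216) with its mouth facing right, and the purple look-alikes sit below the tray. Next I'll measure both by colour mask.

```bash
cat > h.py <<'E'
from plant import *
import cv2,numpy as np
from scipy.spatial.transform import Rotation as R
def ray(n,px,z,T=None):
    c=calibration(n); f=192/np.tan(np.radians(c["fovy"]/2))
    T=c["cam_to_world"] if T is None else T
    T=np.array(T); px=np.atleast_2d(px).astype(float)
    d=np.c_[(px[:,0]-c["cx"])/f,(px[:,1]-c["cy"])/f,np.ones(len(px))]@T[:3,:3].T
    return (T[:3,3]+d*((z-T[2,3])/d[:,2])[:,None])[:,:2]
def wristT():
    o=get_obs(); T=np.eye(4);T[:3,:3]=R.from_rotvec(o["ee_rot"]).as_matrix();T[:3,3]=o["position"]
    return T@np.array(calibration("wrist")["mount"])
E
python3 - <<'E'
from h import *
im=cv2.imread("pics/top0.png"); hsv=cv2.cvtColor(im,cv2.COLOR_BGR2HSV)
m=cv2.inRange(hsv,(8,60,60),(25,255,255))
n,l,s,c=cv2.connectedComponentsWithStats(m)
for i in range(1,n):
    if s[i,4]>60 and 150<s[i,0]<420 and 170<s[i,1]<260:
        pts=np.argwhere(l==i)[:,::-1]; r=cv2.minAreaRect(pts.astype(np.float32)); print(s[i],r)
        for z in(0,.014,.04,.089): print(z,np.round(ray("top",cv2.boxPoints(r),z),3).tolist())
v=np.vstack
a=cv2.resize(im[165:275,155:275],None,fx=5,fy=5,interpolation=2);b=cv2.resize(im[165:275,305:415],None,fx=5,fy=5,interpolation=2)
cv2.imwrite("pics/c1.png",cv2.resize(np.hstack([a,b]),(800,383)))
E
```

```text
[ 318  184   68   47 2122] ((351.9447326660156, 206.67037963867188), (44.434688568115234, 66.58551788330078), 86.18592071533203)
0 [[0.603, -0.113], [0.614, -0.325], [0.473, -0.326], [0.463, -0.117]]
0.014 [[0.601, -0.111], [0.611, -0.321], [0.472, -0.322], [0.462, -0.115]]
0.04 [[0.597, -0.108], [0.607, -0.314], [0.471, -0.314], [0.461, -0.111]]
0.089 [[0.59, -0.101], [0.6, -0.299], [0.468, -0.3], [0.459, -0.104]]
[ 169  187   74   66 1995] ((205.42242431640625, 218.36631774902344), (71.25679016113281, 65.03063201904297), 1.8778774738311768)
0 [[0.414, 0.358], [0.619, 0.353], [0.607, 0.126], [0.402, 0.135]]
0.014 [[0.413, 0.355], [0.617, 0.35], [0.605, 0.125], [0.402, 0.135]]
0.04 [[0.413, 0.35], [0.612, 0.345], [0.601, 0.125], [0.402, 0.134]]
0.089 [[0.413, 0.34], [0.605, 0.335], [0.594, 0.123], [0.402, 0.132]]
```

View pics/c1.png

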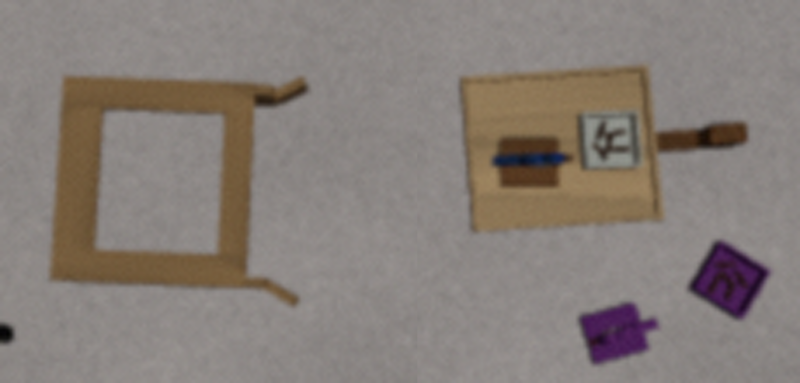

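```bash
python3 - <<'E'
from h import *
k=3.478
P=np.array([(65,76),(255,86),(247,281),(52,278)])/k+[155,165]
Q=(np.array([(461,76),(647,67),(661,217),(473,231)])-[417.4,0])/k+[305,165]
H=(np.array([(745,122),(745,145),(711,147),(711,124)])-[417.4,0])/k+[305,165]
r=ray("top",P,.089);t=ray("top",Q,.0140);h=ray("top",H,.05)
print(np.round(r,3).tolist(),np.round(t,3).tolist(),np.round(h,3).tolist())
d=lambda a,b:np.round([np.linalg.norm(a-b),np.degrees(np.arctan2(*(a-b)[::-1]))],3)
print("rack",d(r[0],r[1]),d(r[3],r[2]),d(r[0],r[3]),r.mean(0));print("tray",d(t[0],t[1]),d(t[3],t[2]),d(t[0],t[3]),t.mean(0),h.mean(0))
print(d(t.mean(0),h.mean(0)))
E
```

```text
[[0.598, 0.327], [0.586, 0.164], [0.421, 0.172], [0.426, 0.336]] [[0.601, -0.112], [0.606, -0.281], [0.47, -0.286], [0.461, -0.117]] [[0.55, -0.355], [0.53, -0.353], [0.529, -0.323], [0.549, -0.325]]
rack [ 0.163 85.87 ] [ 0.164 88.07 ] [ 0.172 -3.146] [0.50786644 0.25000702]
tray [ 0.169 91.709] [ 0.169 93.174] [0.14  2.156] [ 0.53445101 -0.19909189] [ 0.53932805 -0.33899633]
[ 0.14  91.997]
```

```bash
cat >> h.py <<'E'
def delta(xy,z,yaw_y):  # target TCP, and world angle (deg) of tool y
    o=get_obs(); M=R.from_rotvec(o["ee_rot"]).as_matrix(); d=np.array([*xy,z])-o["position"]
    a=np.degrees(np.arctan2(M[1,1],M[0,1])); t=(yaw_y-a+90)%180-90
    print("t",o["time_s"],"pos",np.round(o["position"],4),"tool delta",np.round(M.T@d,4),"ytool angle",round(a,2),"toolz turn(deg)",round(-t,2),"tilt",np.round(M[:,2],3),"F",np.round(o["contact_force"],2),"gap",o["finger_gap"])
    print(np.round(M,3).tolist())
E
python3 -c "
from h import *
delta((.539,-.339),.2,2.2)"
```

```text
t 0.1 pos [ 0.2336 -0.4977  0.2308] tool delta [ 0.3439 -0.0139  0.0308] ytool angle -64.86 toolz turn(deg) -67.06 tilt [-0.     0.001 -1.   ] F [ 0.69 -0.67 -0.41] gap 0.0854322813084787
[[0.905, 0.425, -0.0], [0.425, -0.905, 0.001], [0.0, -0.001, -1.0]]
```

Emit:
step_arm:
  moves:
    - [[0.03,-0.001,0],0,1]
    - [[0.04,-0.002,0.004],0,1]
    - [[0.04,-0.002,0.004],0,1]
    - [[0.04,-0.002,0.004],0,1]
    - [[0.04,-0.002,0.004],0,1]
    - [[0.04,-0.002,0.004],0,1]
    - [[0.04,-0.001,0.004],0,1]
    - [[0.04,-0.001,0.004],0,1]
    - [[0.034,-0.001,0.003],0,1]
    - [[0,0,0],-0.9,1]
    - [[0,0,0],-0.9,1]
    - [[0,0,0],-0.9,1]
    - [[0,0,0],-0.9,1]
    - [[0,0,0],-0.9,1]
    - [[0,0,0],-0.9,1]
    - [[0,0,0],-0.9,1]
    - [[0,0,0],-0.4,1]
    - [[0,0,0],0,1]

```text
time_s: 2.35
position: [0.539, -0.339, 0.1999]
ee_rot: [-2.18, -2.261, 0.0]
contact_force: [0.5, -0.1, -0.1]
finger_gap: 0.0854
grasp_force: 0.0
```

```bash
python3 - <<'E'
from h import *
delta((.539,-.339),.12,2.2)
T=wristT();np.save("T1.npy",T);im=cv2.cvtColor(grab_frame("wrist"),cv2.COLOR_RGB2BGR);cv2.imwrite("pics/w1.png",im)
E
```

```text
t 2.35 pos [ 0.539  -0.339   0.1999] tool delta [-0.0001  0.      0.0799] ytool angle 2.11 toolz turn(deg) -0.09 tilt [-0.001  0.    -1.   ] F [ 0.48 -0.1  -0.11] gap 0.08536790535527637
[[-0.037, 0.999, -0.001], [0.999, 0.037, 0.0], [0.0, -0.001, -1.0]]
```

View pics/w1.png

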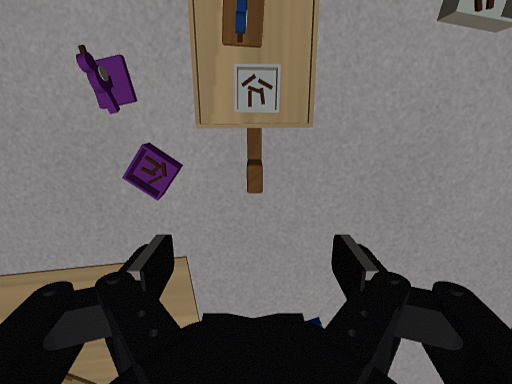

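```bash
python3 - <<'E'
from h import *
T=np.load("T1.npy")
g=ray("wrist",[(247,165),(262,165),(263,192),(247,192)],.05,T);t=ray("wrist",[(196,127),(313,126),(311,0),(191,0)],.014,T)
print(g.mean(0),np.round(g,4).tolist(),np.round(t,4).tolist())
E
```

```text
[ 0.54214898 -0.3372298 ] [[0.5329, -0.3219], [0.5496, -0.3213], [0.5522, -0.3525], [0.5339, -0.3532]] [[0.4696, -0.2844], [0.6102, -0.2781], [0.5951, -0.1475], [0.4669, -0.1523]]
```

Emit:
step_arm:
  moves:
    - [[0.001,0.0025,0.02],0,1]
    - [[0,0,0.04],0,1]
    - [[0,0,0.04],0,1]
    - [[0,0,0.034],0,1]
    - [[0,0,0.025],0,1]
    - [[0,0,0.015],0,1]
    - [[0,0,0.0095],0,1]
    - [[0,0,0],0,1]
    - [[0,0,0],0,0.6]
    - [[0,0,0],0,0.4]
    - [[0,0,0],0,0.3]
    - [[0,0,0],0,0.25]
    - [[0,0,0],0,0.2]
    - [[0,0,0],0,0.15]
    - [[0,0,0],0,0.1]
    - [[0,0,0],0,0]
    - [[0,0,0],0,0]
    - [[0,0,0],0,0]
  force: 30

```text
time_s: 4.65
position: [0.5416, -0.338, 0.0169]
ee_rot: [2.18, 2.263, -0.0]
contact_force: [-3.2, 0.5, 5.8]
finger_gap: 0.0175
grasp_force: 29.6
```

```bash
python3 - <<'E'
from h import *
delta((.4997,.098),.0155,-3)
E
```

```text
t 4.65 pos [ 0.5416 -0.338   0.0169] tool delta [ 0.4373 -0.0255  0.0014] ytool angle 2.14 toolz turn(deg) 5.14 tilt [-0. -0. -1.] F [-3.17  0.5   5.76] gap 0.017548726583789465
[[-0.037, 0.999, -0.0], [0.999, 0.037, -0.0], [-0.0, -0.0, -1.0]]
```

Emit:
step_arm:
  moves:
    - [[0,0,-0.0012],0,0]
    - [[0,0,0],0.03,0]
    - [[0,0,0],0.06,0]
    - [[0,0,0],0.08,0]
    - [[0,0,0],0.09,0]
    - [[0,0,0],0.09,0]
    - [[0,0,0],0.08,0]
    - [[0,0,0],0.06,0]
    - [[0,0,0],0.03,0]
    - [[0,0,0],0,0]

```text
time_s: 5.9
position: [0.5416, -0.338, 0.018]
ee_rot: [2.28, 2.161, 0.0]
contact_force: [0.3, 0.4, -3.1]
finger_gap: 0.0175
grasp_force: 29.3
```

Emit:
step_arm:
  moves:
    - [[0.003,-0.0009,0],0,0]
    - [[0.006,-0.0018,0],0,0]
    - [[0.009,-0.0027,0],0,0]
    - [[0.012,-0.0036,0],0,0]
    - [[0.012,-0.0036,0],0,0]
    - [[0.012,-0.0036,0],0,0]
    - [[0.012,-0.0036,0],0,0]
    - [[0.012,-0.0036,0],0,0]
    - [[0.012,-0.0036,0],0,0]
    - [[0.012,-0.0036,0],0,0]
    - [[0.012,-0.0036,0],0,0]
    - [[0.012,-0.0036,0],0,0]
    - [[0.012,-0.0036,0],0,0]
    - [[0.012,-0.0036,0],0,0]
    - [[0.012,-0.0036,0],0,0]
    - [[0.012,-0.0036,0],0,0]
    - [[0.009,-0.0027,0],0,0]
    - [[0.006,-0.0018,0],0,0]
    - [[0.003,-0.0009,0],0,0]
    - [[0,0,0],0,0]

```text
time_s: 8.4
position: [0.4943, -0.1431, 0.018]
ee_rot: [-2.28, -2.161, 0.0]
contact_force: [-0.5, 0.8, -3.4]
finger_gap: 0.0175
grasp_force: 29.3
```

```bash
python3 - <<'E'
from h import *
delta((.4997,.098),.0165,-3)
T=wristT();np.save("T2.npy",T)
im=[cv2.cvtColor(grab_frame(n),cv2.COLOR_RGB2BGR) for n in("wrist","top")]
cv2.imwrite("pics/w2.png",im[0]);cv2.imwrite("pics/t2.png",im[1])
cv2.imwrite("pics/c2.png",np.hstack([cv2.resize(im[1][165:275,155:345],None,fx=4,fy=4,interpolation=2)]))
E
```

```text
t 8.4 pos [ 0.4943 -0.1431  0.018 ] tool delta [ 0.241  -0.0074  0.0015] ytool angle -3.05 toolz turn(deg) -0.05 tilt [-0.  0. -1.] F [-0.47  0.85 -3.43] gap 0.017547534016267657
[[0.053, 0.999, -0.0], [0.999, -0.053, 0.0], [0.0, -0.0, -1.0]]
```

View pics/c2.png

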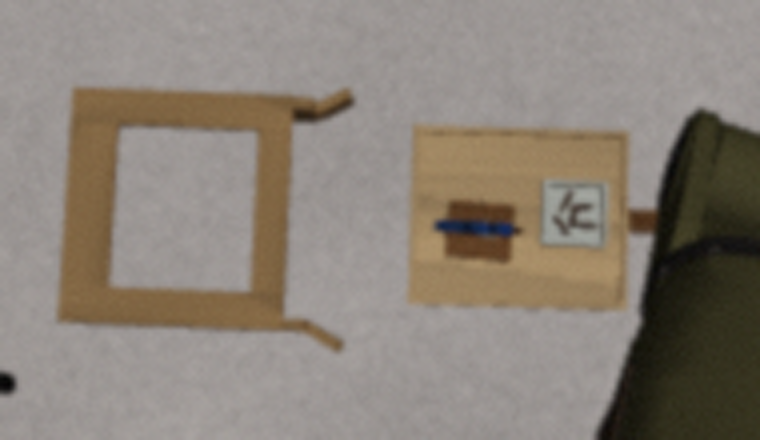

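View pics/w2.png

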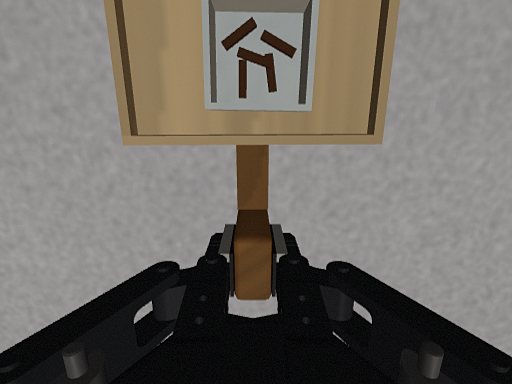

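```bash
python3 - <<'E'
from h import *
f=lambda p,z:ray("top",np.array(p)/4+[155,165],z)
t=f([(413,125),(628,132),(625,309),(409,302)],.014);c=t.mean(0)
r=f([(75,88),(292,99),(284,328),(58,321)],.089);w=f([(118,126),(259,128),(251,290),(109,288)],.089);fl=f([(350,97),(340,347)],.045)
ang=lambda v:np.degrees(np.arctan2(v[1],v[0]))
print("tray",c,ang(t[0]-t[1]),ang(t[3]-t[2]),ang(t[1]-t[2]),ang(t[0]-t[3]))
print("rack",r.mean(0),[ang(r[0]-r[1]),ang(r[3]-r[2]),ang(r[0]-r[3]),ang(r[1]-r[2])],"win",w.mean(0),[ang(w[0]-w[1]),ang(w[3]-w[2]),ang(w[0]-w[3]),ang(w[1]-w[2])],"fl",fl.tolist(),fl.mean(0),ang(fl[0]-fl[1]))
E
```

```text
tray [ 0.50124396 -0.00590435] 87.03546428510008 87.09723392011202 -3.0832515679932735 -2.386175086345215
rack [0.50664158 0.25054584] [np.float64(85.98237143489575), np.float64(87.18735766594324), np.float64(-3.634565026603846), np.float64(-2.5097962740672495)] win [0.50686695 0.24536002] [np.float64(88.09702574134705), np.float64(88.13732005072828), np.float64(-2.8622578489130737), np.float64(-3.1794269634590617)] fl [[0.5932427907521084, 0.12327303248536862], [0.40295824072706987, 0.13348230356667737]] [0.49810052 0.12837767] -3.0711260244746184
```

Emit:
step_arm:
  moves:
    - [[0.003,-0.001,0],0,0]
    - [[0.006,-0.0015,0],0,0]
    - [[0.009,-0.002,0],0,0]
    - [[0.012,-0.002,0],0,0]
    - [[0.012,-0.0015,0],0,0]
    - [[0.012,0,0],0,0]
    - [[0.012,0,0],0,0]
    - [[0.012,0,0],0,0]
    - [[0.012,0,0],0,0]
    - [[0.009,0,0],0,0]
    - [[0.006,0,0],0,0]
    - [[0.003,0,0],0,0]
    - [[0,0,0],0,0]

```text
time_s: 10.12
position: [0.4921, -0.0348, 0.018]
ee_rot: [-2.28, -2.161, -0.0]
contact_force: [0.1, -0.5, -3.5]
finger_gap: 0.0175
grasp_force: 29.3
```

Emit:
step_arm:
  moves:
    - [[0.003,0,0],0,0]
    - [[0.006,0,0],0,0]
    - [[0.009,0,0],0,0]
    - [[0.012,0,0],0,0]
    - [[0.012,0,0],0,0]
    - [[0.012,0,0],0,0]
    - [[0.012,0,0],0,0]
    - [[0.012,0,0],0,0]
    - [[0.012,0,0],0,0]
    - [[0.009,0,0],0,0]
    - [[0.006,0,0],0,0]
    - [[0.003,0,0],0,0]
    - [[0,0,0],0,0]

```text
time_s: 11.75
position: [0.4978, 0.073, 0.018]
ee_rot: [-2.28, -2.161, -0.0]
contact_force: [-0.4, 1.0, -3.1]
finger_gap: 0.0177
grasp_force: 29.3
```

```bash
python3 - <<'E'
from h import *
delta((.4997,.098),.0165,-3)
im=cv2.cvtColor(grab_frame("top"),cv2.COLOR_RGB2BGR)
cv2.imwrite("pics/c3.png",cv2.resize(im[165:275,155:305],None,fx=5,fy=5,interpolation=2))
E
```

```text
t 11.75 pos [0.4978 0.073  0.018 ] tool delta [0.025  0.0005 0.0015] ytool angle -3.06 toolz turn(deg) -0.06 tilt [-0.  0. -1.] F [-0.37  0.99 -3.12] gap 0.017690418996026996
[[0.053, 0.999, -0.0], [0.999, -0.053, 0.0], [0.0, -0.0, -1.0]]
```

View pics/c3.png

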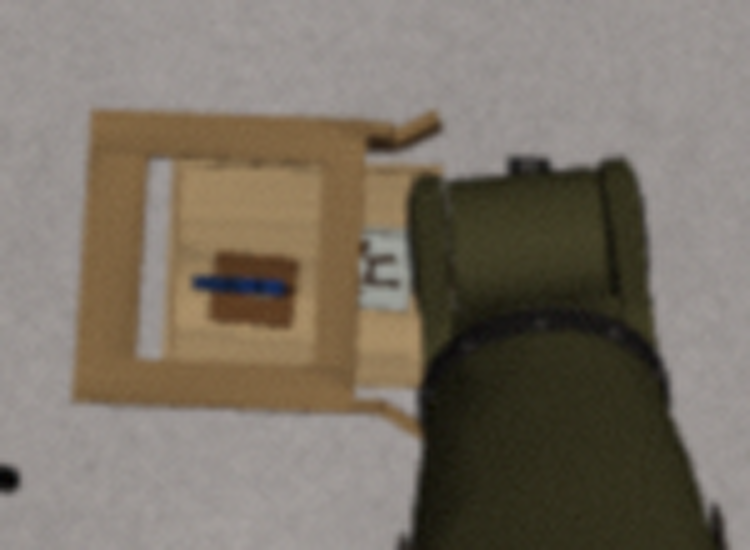

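The tray is inside the rack, square to it, and both loads are upright. About 25 mm remains, so I'll advance to near contact and then creep.

Emit:
step_arm:
  moves:
    - [[0.002,0,0],0,0]
    - [[0.004,0,0],0,0]
    - [[0.005,0,0],0,0]
    - [[0.004,0,0],0,0]
    - [[0.003,0,0],0,0]
    - [[0.002,0,0],0,0]
    - [[0.001,0,0],0,0]
    - [[0,0,0],0,0]

```text
time_s: 12.8
position: [0.499, 0.094, 0.018]
ee_rot: [-2.28, -2.161, -0.0]
contact_force: [0.4, 0.4, -3.2]
finger_gap: 0.0178
grasp_force: 29.3
```

Emit:
step_arm:
  moves:
    - [[0.001,0,0],0,0]
    - [[0.001,0,0],0,0]
    - [[0.001,0,0],0,0]
    - [[0,0,0],0,0]

```text
time_s: 13.3
position: [0.4992, 0.097, 0.018]
ee_rot: [-2.28, -2.161, -0.0]
contact_force: [0.9, -0.0, -3.9]
finger_gap: 0.0176
grasp_force: 29.3
```

Emit:
step_arm:
  moves:
    - [[0.001,0,0],0,0]
    - [[0.001,0,0],0,0]
    - [[0,0,0],0,0]

```text
time_s: 13.68
position: [0.4993, 0.099, 0.018]
ee_rot: [-2.28, -2.161, -0.0]
contact_force: [-0.1, 1.3, -2.1]
finger_gap: 0.0178
grasp_force: 29.3
```

Emit:
step_arm:
  moves:
    - [[0.001,0,0],0,0]
    - [[0.001,0,0],0,0]
    - [[0,0,0],0,0]

```text
time_s: 14.05
position: [0.4994, 0.101, 0.018]
ee_rot: [-2.28, -2.161, -0.0]
contact_force: [-0.6, 0.5, -3.3]
finger_gap: 0.0174
grasp_force: 29.3
```

Emit:
step_arm:
  moves:
    - [[0.001,0,0],0,0]
    - [[0.001,0,0],0,0]
    - [[0,0,0],0,0]

```text
time_s: 14.42
position: [0.4988, 0.1016, 0.0177]
ee_rot: [-2.28, -2.161, 0.004]
contact_force: [-4.5, -14.6, 1.0]
finger_gap: 0.0176
grasp_force: 29.7
```

The tray met the stop at 14.6 N of push, at y=0.1016, which is where I expected it. Next I'll ease off, open and rise.

Emit:
step_arm:
  moves:
    - [[-0.001,0,0.001],0,0]
    - [[0,0,0],0,0]
    - [[0,0,0],0,0.25]
    - [[0,0,0],0,0.3]
    - [[0,0,0],0,0.4]
    - [[0,0,0],0,0.6]
    - [[0,0,0],0,0.8]
    - [[0,0,0],0,0.8]
    - [[0,0,-0.02],0,0.8]
    - [[0,0,-0.04],0,0.8]
    - [[0,0,-0.05],0,0.8]
    - [[0,0,-0.05],0,0.8]
    - [[-0.03,0,-0.02],0,0.8]
    - [[-0.05,0,0],0,0.8]
    - [[-0.05,0,0],0,0.8]
    - [[-0.05,0,0],0,0.8]
    - [[-0.04,0,0],0,0.8]
    - [[0,0,0],0,0.8]

```text
time_s: 16.68
position: [0.4873, -0.1198, 0.1969]
ee_rot: [2.283, 2.158, -0.0]
contact_force: [0.0, -0.1, -0.4]
finger_gap: 0.068
grasp_force: 0.0
```

```bash
python3 - <<'E'
from h import *
print(get_obs()["contact_force"])
a=cv2.cvtColor(grab_frame("top"),cv2.COLOR_RGB2BGR)[165:275,155:275];b=cv2.cvtColor(grab_frame("scene"),cv2.COLOR_RGB2BGR)[140:250,260:380]
cv2.imwrite("pics/c4.png",cv2.resize(np.hstack([a,b]),(800,367),interpolation=2))
E
```

```text
[ 0.03713917 -0.09351411 -0.42621739]
```

View pics/c4.png

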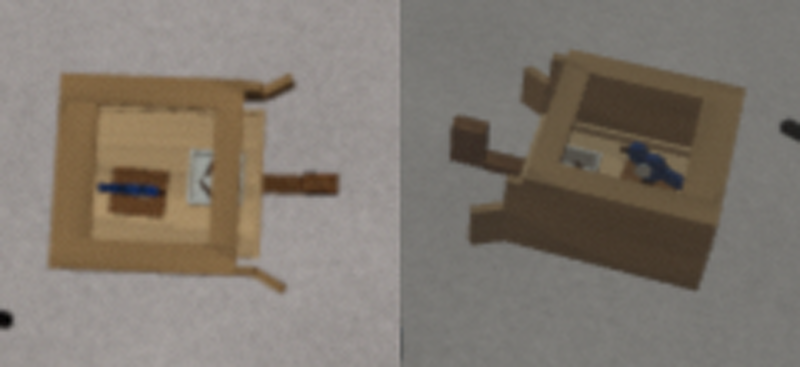

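```bash
python3 - <<'E'
from h import *
print(ray("top",np.array([(266,112),(259,259)])/3.333+[155,165],.014))
print(ray("top",np.array([(338,174),(338,194)])/3.333+[155,165],.05), ray("top",np.array([(265,98),(253,268)])/3.333+[155,165],.045))
print(close_job())
E
```

```text
[[0.56849709 0.14883412]
 [0.43115184 0.15691122]]
[[0.50590257 0.08204572]
 [0.48769054 0.08238486]] [[0.57770815 0.14806537]
 [0.42243206 0.16071669]]
the job is handed in; nothing more can be done
None
```

The tray is in the rack against the back stop, with its front edge measuring flush with the mouth in the last picture. The bird and parts box were still standing on it, the gripper was released and clear, and I handed the job in at about 17 s of the 51 s allowed; no verdict came back.

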